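# Stand the coffee grinder in its holder and mesh the crank

## Task

Stand the hand coffee grinder upright in its holder cup, right down on the cup's floor, and let go of it. Then take the crank by its hub, turn it until the cross socket underneath meshes with the splined drive on top of the grinder, and slide it down fully home. The crank is only a loose push fit, so finish while still holding the hub and pressing it down firmly, ready for grinding, and leave everything else on the slab where it is.

Things in the scene. Friction and masses are not known exactly. Their poses are not given: they have to be found in the camera images.
- grinder: loose hand coffee grinder standing upright on the slab: plain metal tube 46 mm in diameter and 140 mm tall with a dark grip band half way up (66 to 90 mm), about 0.45 kg; the drive stands another 21 mm above its top. Origin: centre of its underside; z up along the tube. Any yaw will do in the holder
- drive: steel drive on the grinder, turning with it and about its axis (stiff burr shaft, 0.08 N m, no spring): collar 29 mm wide, above it a flat-topped cross of four straight splines, 22 mm across, each 5 mm wide, 16 mm tall, along its x and y axes (repeats every 90 degrees). Origin: on the grinder's axis at the collar's top face, the seat for the crank hub, 145 mm above the grinder's underside; z up
- drive_top (a point): centre of the flat top of the splines, 16 mm above the seat
- crank: loose crank, about 0.2 kg, standing on its hub, socket down: steel hub 32 mm in diameter, 44 mm tall; from it a flat arm 13 mm wide, 27.5 to 32.5 mm above the underside, runs along x to a knob. Origin: centre of the hub's underside, which meets the drive's origin when home; z up. Meshes with its x axis along any one of the four splines; else it rests on their tops, 16 mm too high
- crank_socket (a point): centre of the socket's mouth in the hub's underside (the crank's origin): 17.5 mm deep, with four teeth 4.5 mm wide midway between the crank's x and y axes; on the splines it has about 1.2 mm and 10 degrees of play each way
- crank_grip (a point): on the hub's axis, 31 mm above its underside: where the hub is gripped, across y, clear of the arm
- crank_knob (a point): top of the wooden knob (23 mm wide), 61 mm above the hub's underside and 80 mm from the hub's axis along x
- holder: grinder holder, fixed: wooden foot 100 x 100 x 10 mm with an open steel cup in the middle, bore 51 mm, outer diameter 59 mm, rim 50 mm above the slab. Origin: centre of its underside; z up
- holder_floor (a point): centre of the holder cup's inner floor (the wooden foot), 10 mm above the slab; the cup is 40 mm deep
- flask: ceramic rosewater flask, capped, 82 mm wide, 217 mm tall, bystander; origin: centre of its underside
- beads: loop of ebony beads on stiff wire, 75 mm across, 10 mm high, bystander; origin: centre of the loop on the slab
- bowl: glass evil-eye bowl, 124 mm wide, 34 mm high, bystander; origin: centre of its underside
- case: folded wooden spectacle case, 62 x 155 x 35 mm, bystander; origin: centre of its underside, long side along y
- cezve: copper coffee pot 76 mm wide, 62 mm high, with a rising handle that reaches 155 mm along y, bystander; origin: centre of its underside
- coffee_cup: small coffee cup fixed on a saucer, 106 mm wide, 56 mm high, bystander; origin: centre of its underside
- canister: ceramic coffee canister with a wooden lid, 84 mm wide, 130 mm tall, bystander; origin: centre of its underside

How it is judged:
On the way, in this order (a step that is already met when the one before it is completed fails the run):
1. the grinder stands in the holder cup on its floor, upright and let go (horizontal distance between grinder and holder_floor below 0.005 m and z of grinder in the frame of holder_floor below 0.003 m and angle between grinder's own z axis and vertical below 0.08 rad and contact force between the fingers and grinder below 0.1 N), for 0.2 s.
2. the crank's socket has meshed with the drive and slid fully home (horizontal distance between crank and drive below 0.003 m and z of crank in the frame of drive below 0.003 m and angle between the z axis of crank and the z axis of drive, either way round below 0.1 rad), for 0.2 s.
At the end, for the whole second after the job is handed in: Grinder in the holder cup: within 5 mm of its axis, 3 mm of its floor, tilt under 0.08 rad. Crank meshed and home on the drive, still: within 3 mm sideways and in height, 0.1 rad. Fingers hold the hub (over 3 N, grasp point within 70 mm) and press it onto the drive with over 5 N (all of step 2 and horizontal distance between grinder and holder_floor below 0.005 m and z of grinder in the frame of holder_floor below 0.003 m and angle between grinder's own z axis and vertical below 0.08 rad and contact force between crank and drive above 5 N and contact force between the fingers and crank above 3 N and distance between the grasp point and crank below 0.07 m and linear speed of crank below 0.02 m/s); the arm keeps its last pose, push and grip.
It fails at once if a bystander is pushed more than 30 mm from its place (distance of any of flask, beads, bowl, case, cezve, coffee_cup, canister from where it was at the start of the episode above 0.03 m).
It also fails if it takes over 64 s, if anything falls off the work surface, if the arm or the gripper's body presses on something with over 40 N, if the wrist force passes 120 N, or if a joint passes its speed limit or range.

## Robot

A 6-joint arm with a two-finger parallel gripper is mounted at the origin on the work surface. World frame = base frame: x ahead of the robot, y to its left, z up, the work surface at z = 0. Lengths are in m, angles in rad, forces in N, time in s.
With the tool pointing down it reaches from about 0.225 to 0.875 m from the base axis. Payload 3.4 kg.
Tool frame: the origin (TCP) lies between the finger pads; the fingertips stand 8 mm ahead of it and the grasp point (between the pads) lies 11 mm behind it; z points along the fingers, y is the line along which they close (so a half turn about z gives the same grasp; the last joint's range is limited). The gripper opens to 85 mm and grips with 20 to 120 N. Pads are 22 mm wide; open, the fingers measure 114 mm over their backs; the gripper's body (76 mm by 85 mm) begins 54 mm behind the grasp point. The pads swing forward as they close: fully open they stand 13 mm farther back than shut.
Start: joints at [-1.361, 0.276, 1.505, -0, 1.361, -0.121], TCP at [0.187, -0.544, 0.239] pointing down, gripper open.
Joint ranges: [-2.89, 2.89], [-0.75, 2.08], [0.22, 2.7], [-1.18, 4.32], [0.11, 2.71], [-2.7, 2.7]. Speed limits (rad/s): [2.57, 2.57, 3.14, 3.14, 3.14, 3.14].

## Interface

Orientations are given as a unit quaternion [w, x, y, z].
In Python, from rig import manip, optics, finder gives the robot as it stands.
- The arm moves only by the tool servo_tool, never from a script. Its argument "increments" is a list of rows, each a list of 7 numbers: the shift along the tool's x, y, z in cm, then the turn, a rotation vector about the tool's x, y, z in degrees, then the closure, from -1 (fully open) to 1 (shut). In form: [[x, y, z, rx, ry, rz, gripper], ...]. A call has exactly 5 rows; each row shifts and turns the commanded pose from where the row before left it, along the tool's axes as they then stand; what a row does not reach is not made up. A row lasts 1/10 s, in which the tool goes at most 50 mm and 8.59 degrees, less where a joint would pass 70% of its speed; a pose out of reach is approached as far as the arm can. A call is refused whole if a number of a shift passes 5 or a number of a turn 8.59, either way. A call with a gripper value outside its range is refused whole. The fingers move at their own pace and stop on an object; "squeeze" is the grip in N (left out, the last holds). Time passes only in rows, so rows that do not move let the fingers close, or fill a call up. It gives the time, the measured TCP pose, the force, the opening and the grip force at its end, in the units of the state.
- manip.get_state(): the state, without advancing time (a new reading comes with each control period).
- optics.get_image(name): name is "side" or "top" or "wrist"; returns the picture (420x560x3 uint8, red, green, blue); there is no depth.
- optics.get_calibration(name): a dict with "fov_y" (degrees; the focal length in pixels is half the picture's height over the tangent of half this angle, whatever the lens; pixels are square), "cx", "cy" (the principal point, pixels), "world_to_cam" (4x4, takes a point from world to camera coordinates). Camera axes: x right, y down, z forward; pixel columns grow to the right and rows downward; lengths in m; the calibration is good to about 2 mm. A picture is of the moment at which its call begins: read the wrist's pose just before it. get_calibration takes no time and is no camera call; for the wrist camera it gives the pose at the moment of the call.
- manip.sign_off(): hands the job in; it is judged then, once.
Trained networks look in the newest picture that a camera, given by its name, has taken for a name from the list of things; names that differ only in an ending like _2 or _b are one class to them, and where a whole thing is asked for, a point or a joint stands for the part that bears it (a point fixed in the world has none). Each returns a list of dicts, best first, with "p" (0 to 1); they miss things now and then, are a little off and sometimes report something else, mostly with a low value. They report only what shows in the picture. A call takes as long as a camera call.
- finder.silhouettes(label, camera): "region" (420x560 bool, what is visible of it) and "box" ([centre column, centre row, width, height] in pixels, round what is visible of it).
- finder.tip_of(label, camera): "at" ([column, row] in pixels: a listed point, or the origin of a listed thing).
The state is a dict: "clock": time; "qpos": joint angles; "qd": joint speeds; "effort": joint torques, N m; "position": TCP position; "ee_rot": TCP orientation; "contact_force": force on the tool from outside, world axes, zero at the start; "moment": the same for the moment, N m; "width": finger opening in m; "gripper_force": force on a finger pad.
Only numpy, scipy, OpenCV 4.12 (cv2) and the standard library are available. Lean on these libraries where they do the work, as an engineer would, in place of code of your own. Each camera call takes 0.05 s, during which the arm holds its last target. There are 200 camera calls.

## Working session

There is one attempt and no reset: what is moved stays moved. The work goes in short steps, Python scripts to look and compute and a tool call to move; the robot and the scene stay as the last step left them, time stands still between calls to the robot, and variables do not carry over. Pictures are saved under pics/ and viewed, at most 10 in all, crops included, and the job is handed in when it is done.

Besides the shell and the picture viewer there is one more tool, called after ">>>" as name(argument=value, ...) on one line, values as JSON. servo_tool: Moves the arm, as the interface text tells. Its arguments: {"type":"object","properties":{"increments":{"type":"array","items":{"type":"array","items":{"type":"number"}}},"squeeze":{"type":"number"}},"required":["increments"]}

```bash
mkdir -p pics; ls; cat > h.py <<'E'
import numpy as np, cv2
from rig import manip, optics, finder
def cal(n):
    c=optics.get_calibration(n); f=210/np.tan(np.radians(c["fov_y"])/2); return f,c["cx"],c["cy"],np.array(c["world_to_cam"])
def ray(n,uv,C=None):
    f,cx,cy,T=C or cal(n); R,t=T[:3,:3],T[:3,3]
    d=R.T@np.array([(uv[0]-cx)/f,(uv[1]-cy)/f,1]); return -R.T@t,d
def onz(n,uv,z,C=None):
    o,d=ray(n,uv,C); return o+d*(z-o[2])/d[2]
def proj(n,P,C=None):
    f,cx,cy,T=C or cal(n); p=T[:3,:3]@np.array(P)+T[:3,3]; return np.array([f*p[0]/p[2]+cx,f*p[1]/p[2]+cy])
def tri(obs):
    A=np.zeros((3,3));b=np.zeros(3)
    for n,uv in obs:
        o,d=ray(n,uv);d=d/np.linalg.norm(d);M=np.eye(3)-np.outer(d,d);A+=M;b+=M@o
    return np.linalg.solve(A,b)
def snap(n,name=None):
    im=optics.get_image(n)
    if name: cv2.imwrite("pics/"+name+".png",im[:,:,::-1])
    return im
def tip(l,n):
    r=finder.tip_of(l,n); return (np.round(r[0]["at"],1),round(r[0]["p"],2)) if r else (None,0)
E
python3 - <<'E'
from h import *
np.set_printoptions(precision=4,suppress=True)
a=snap("top");b=snap("side")
cv2.imwrite("pics/both.png",cv2.resize(np.hstack([a,b])[:,:,::-1],(800,300)))
cv2.imwrite("pics/top0.png",a[:,:,::-1])
hz=dict(grinder=0,drive_top=.161,crank=0,crank_grip=.031,crank_knob=.061,holder=0,holder_floor=.01,flask=0,beads=0,bowl=0,case=0,cezve=0,coffee_cup=0,canister=0)
for l,z in hz.items():
    t,p=tip(l,"top"); s,q=tip(l,"side")
    print(l,t,p,None if t is None else onz("top",t,z)[:2],s,q,None if s is None else onz("side",s,z)[:2], None if t is None or s is None else tri([("top",t),("side",s)]))
print(manip.get_state())
for n in("top","side"):print(ray(n,(280,210)))
E
```

```text
pics
grinder [359.3 230.5] 0.6 [ 0.49   -0.2419] [283.2 330.4] 0.76 [ 0.4879 -0.2407] [ 0.4887 -0.2415  0.0021]
drive_top [366.1 218.9] 0.46 [ 0.4945 -0.2322] [282.3 293.9] 0.68 [ 0.488  -0.2344] [ 0.4917 -0.2326  0.1585]
crank [270.8 220.5] 0.66 [0.5252 0.0089] [270.6 246.1] 0.85 [0.5289 0.0022] [ 0.5288  0.0089 -0.01  ]
crank_grip [269.6 220.4] 0.74 [0.52   0.0122] [266.1 236.9] 0.75 [0.5203 0.0132] [0.52   0.0122 0.0323]
crank_knob [252.6 236.7] 0.56 [0.471  0.0593] [243.5 215.9] 0.78 [0.4768 0.0766] [0.4707 0.0585 0.0831]
holder [174.4 230.1] 0.65 [0.5044 0.2828] [236.8 174. ] 0.79 [0.507  0.2908] [0.5041 0.2809 0.0101]
holder_floor [171.  226.6] 0.91 [0.513  0.2906] [239.1 173.6] 0.92 [0.5125 0.2807] [ 0.5149  0.2932 -0.003 ]
flask [127.7 201.3] 0.94 [0.5913 0.4176] [254.6 144.1] 0.86 [0.594  0.4031] [ 0.5972  0.4232 -0.0193]
beads [325.5 175.3] 0.58 [ 0.6545 -0.1532] [344.4 283.1] 0.8 [ 0.6748 -0.1639] [ 0.6694 -0.1561 -0.0161]
bowl [272.5 159.4] 0.75 [ 0.7063 -0.0004] [257.6 141.8] 0.61 [0.6062 0.4106] [0.5447 0.0005 0.3961]
case [114.4 264.4] 0.64 [0.4116 0.4489] [192.6 146.5
[... 293 characters left out ...]
9 -0.4304] [348.6 396.2] 0.92 [ 0.5769 -0.429 ] [ 0.5723 -0.4299  0.0027]
{'clock': 1.5, 'qpos': array([-1.361 ,  0.2759,  1.5049,  0.    ,  1.3607, -0.121 ]), 'qd': array([ 0.0003,  0.001 , -0.0013,  0.0017, -0.001 , -0.0002]), 'effort': array([ -0.0009, -41.6662, -24.6094,  -0.0003,   0.0002,   0.    ]), 'position': array([ 0.1868, -0.5438,  0.2393]), 'ee_rot': array([0.    , 0.9863, 0.1647, 0.    ]), 'contact_force': array([ 0.0959,  0.0413, -0.0823]), 'moment': array([ 0.0003, -0.0029, -0.0254]), 'gripper_force': 0.0, 'width': 0.08554171669817179}
(array([0.2733, 0.0091, 1.4101]), array([ 0.1959, -0.0189, -0.9805]))
(array([ 0.3355, -0.7269,  1.063 ]), array([ 0.1847,  0.6102, -0.7704]))
```

View pics/both.png

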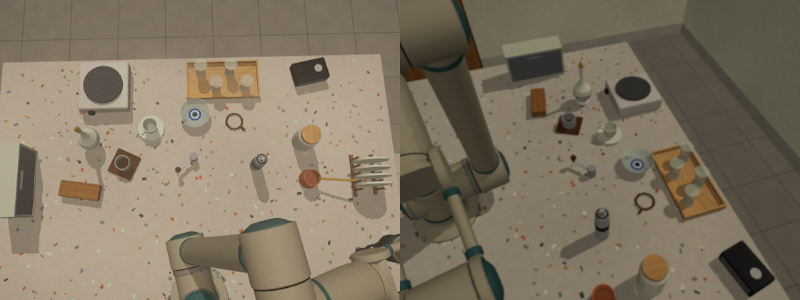

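>>> servo_tool(increments=[[3.8, -1.9, -1.1, 0, 0, 0, -1], [3.8, -1.9, -1.1, 0, 0, 0, -1], [3.8, -1.9, -1.1, 0, 0, 0, -1], [3.8, -1.9, -1.1, 0, 0, 0, -1], [3.8, -1.9, -1.1, 0, 0, 0, -1]])

```text
clock: 2.0
position: [0.3365, -0.391, 0.2949]
ee_rot: [0.0, 0.986, 0.164, 0.0]
contact_force: [-0.1, -0.9, -0.5]
width: 0.0854
gripper_force: 0.0
```

>>> servo_tool(increments=[[3.8, -1.9, -1.1, 0, 0, 0, -1], [3.8, -1.9, -1.1, 0, 0, 0, -1], [3.8, -1.9, -1.1, 0, 0, 0, -1], [2.8, -1.9, -1.1, 0, 0, 0, -1], [0, 0, 0, 0, 0, 0, -1]])

```text
clock: 2.5
position: [0.448, -0.2714, 0.3401]
ee_rot: [0.0, 0.986, 0.167, 0.002]
contact_force: [-0.9, -0.3, 0.5]
width: 0.0855
gripper_force: 0.0
```

```bash
cat >> h.py <<'E'
from scipy.spatial.transform import Rotation as Ro
np.set_printoptions(precision=4,suppress=True)
def pose():
    s=manip.get_state(); q=s["ee_rot"]; return s["position"],Ro.from_quat([q[1],q[2],q[3],q[0]]).as_matrix()
def delta(target,yaw=None):
    """cm in tool axes to reach target TCP; yaw: world angle (deg) wanted for the tool y line"""
    p,R=pose(); d=R.T@(np.array(target)-p)*100
    e=None
    if yaw is not None:
        cur=np.degrees(np.arctan2(R[1,1],R[0,1])); e=-((yaw-cur+90)%180-90)
    tilt=np.degrees(np.cross(R[:,2],[0,0,-1])@R)
    print("delta cm",d,"rz deg",e,"tilt fix",tilt, "pos",p,"yyaw",np.degrees(np.arctan2(R[1,1],R[0,1])))
E
python3 - <<'E'
from h import *
print(manip.get_state()["clock"],pose())
print(ray("wrist",(280,210)))
a=snap("wrist","w1")
for l,z in dict(grinder=0,drive_top=.161,drive=.145).items():
    t,p=tip(l,"wrist"); print(l,t,p,None if t is None else onz("wrist",t,z))
print([proj("wrist",(.49,-.24,z)) for z in (0,.161)])
snap("top");snap("side")
for l in("drive_top","drive","grinder"):
    t=tip(l,"top");s=tip(l,"side");print(l,t,s,tri([("top",t[0]),("side",s[0])]) if t[1]*s[1] else "")
E
```

```text
2.5 (array([ 0.448 , -0.2714,  0.3401]), array([[ 0.944 ,  0.3299,  0.0041],
       [ 0.3299, -0.944 , -0.0003],
       [ 0.0037,  0.0016, -1.    ]]))
(array([ 0.5233, -0.2448,  0.4751]), array([-0.2847, -0.1136, -0.952 ]))
grinder [264.1 130.5] 0.63 [ 0.488 -0.24   0.   ]
drive_top [255.3 145.4] 0.65 [ 0.4821 -0.2393  0.161 ]
drive [258.7 138. ] 0.95 [ 0.4882 -0.2402  0.145 ]
[array([264.3029, 128.2882]), array([258.1612, 137.5979])]
drive_top (array([363.4, 221.3]), 0.56) (array([279.7, 292.5]), 0.52) [ 0.4871 -0.2261  0.1552]
drive (array([365.1, 221.4]), 0.68) (array([285.3, 295.5]), 0.68) [ 0.4931 -0.2322  0.1463]
grinder (array([355. , 230.8]), 0.78) (array([281.3, 327.9]), 0.84) [ 0.4883 -0.2305 -0.0054]
```

View pics/w1.png

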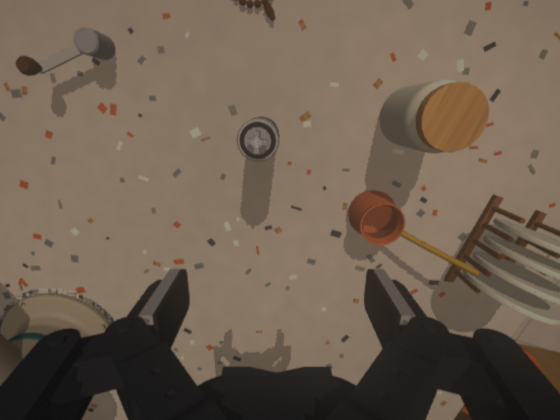

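>>> servo_tool(increments=[[1.6, -0.6, 2.5, 0, 0, 0, -1], [1.6, -0.6, 2.5, 0, 0, 0, -1], [1.6, -0.5, 2.5, 0, 0, 0, -1], [0, 0, 3.5, 0, 0, 0, -1], [0, 0, 1.0, 0, 0, 0, -1]])

```text
clock: 3.6
position: [0.4834, -0.2412, 0.2148]
ee_rot: [-0.002, 0.986, 0.165, -0.003]
contact_force: [-1.1, -1.1, -0.0]
width: 0.0854
gripper_force: 0.0
```

```bash
python3 - <<'E'
from h import *
a=snap("wrist","w2")
for l,z in dict(drive_top=.161,drive=.145).items():
    t,p=tip(l,"wrist"); print(l,t,p,None if t is None else onz("wrist",t,z))
r=finder.silhouettes("grinder","wrist")
for x in r[:2]: print(x["p"],x["box"])
delta((.4875,-.24,.108))
E
```

```text
drive_top [274.5 227.2] 0.91 [ 0.4894 -0.2389  0.161 ]
drive [274.6 217.1] 0.74 [ 0.4914 -0.2394  0.145 ]
0.63 [271.4, 202.2, 60.1, 90.3]
delta cm [ 0.2737 -0.2794 11.1573] rz deg None tilt fix [ 0.0988 -0.0666 -0.    ] pos [ 0.4856 -0.2434  0.2196] yyaw -71.07738998595912
```

>>> servo_tool(increments=[[0.3, -0.1, 2.5, 0, 0, 0, -1], [0.2, -0.1, 3, 0, 0, 0, -1], [0, 0, 3, 0, 0, 0, -1], [0, 0, 2.2, 0, 0, 0, -1], [0, 0, 0.5, 0, 0, 0, -1]])

```text
clock: 4.3
position: [0.4888, -0.2393, 0.1058]
ee_rot: [-0.0, 0.986, 0.164, -0.001]
contact_force: [-0.5, -0.4, 0.0]
width: 0.0855
gripper_force: 0.0
```

>>> servo_tool(increments=[[0, 0, 0, 0, 0, 0, 0.2], [0, 0, 0, 0, 0, 0, 0.4], [0, 0, 0, 0, 0, 0, 0.6], [0, 0, 0, 0, 0, 0, 0.8], [0, 0, 0, 0, 0, 0, 1]], squeeze=50)

```text
clock: 4.8
position: [0.4901, -0.2391, 0.1084]
ee_rot: [0.001, 0.986, 0.165, 0.001]
contact_force: [-0.1, 2.3, 6.2]
width: 0.0448
gripper_force: 50.4
```

>>> servo_tool(increments=[[0, 0, -1.5, 0, 0, 0, 1], [0, 0, -3.5, 0, 0, 0, 1], [0, 0, -4, 0, 0, 0, 1], [0.2, -1.5, -3, 0, 0, 0, 1], [0.7, -3, -2, 0, 0, 0, 1]])

```text
clock: 5.3
position: [0.4841, -0.1956, 0.249]
ee_rot: [0.002, 0.987, 0.163, 0.002]
contact_force: [1.1, 0.6, -4.7]
width: 0.0447
gripper_force: 53.0
```

>>> servo_tool(increments=[[1, -4, 0, 0, 0, 0, 1], [1, -4, 0, 0, 0, 0, 1], [1, -4, 0, 0, 0, 0, 1], [1, -4, 0, 0, 0, 0, 1], [1, -4, 0, 0, 0, 0, 1]])

```text
clock: 5.8
position: [0.4645, 0.0133, 0.2464]
ee_rot: [0.0, 0.986, 0.164, 0.0]
contact_force: [1.1, 0.5, -4.9]
width: 0.0448
gripper_force: 53.1
```

>>> servo_tool(increments=[[1, -4, 0, 0, 0, 0, 1], [1, -4, 0, 0, 0, 0, 1], [1, -4, 0, 0, 0, 0, 1], [1, -4, 0, 0, 0, 0, 1], [1, -4, 0, 0, 0, 0, 1]])

```text
clock: 6.3
position: [0.4469, 0.2186, 0.2464]
ee_rot: [0.0, 0.986, 0.165, 0.0]
contact_force: [1.6, -0.0, -4.8]
width: 0.0449
gripper_force: 53.1
```

```bash
python3 - <<'E'
from h import *
delta((.44,.245,.25)); print(manip.get_state()["clock"])
a=snap("wrist","w3")
for l,z in dict(holder=0,holder_floor=.01,drive_top=.3,grinder=.1).items():
    t,p=tip(l,"wrist"); print(l,t,p,None if t is None else onz("wrist",t,z))
b=snap("top")
for l,z in dict(holder=0,holder_floor=.01).items():
    t,p=tip(l,"top"); print(l,t,p,None if t is None else onz("top",t,z))
r=finder.silhouettes("holder","wrist")
for x in r[:2]: print(x["p"],x["box"])
E
```

```text
delta cm [ 0.2052 -2.7188 -0.3606] rz deg None tilt fix [ 0.0232 -0.0024  0.    ] pos [0.4469 0.2186 0.2464] yyaw -71.03721068676292
6.3
holder [243.5 111.3] 0.75 [0.5083 0.2861 0.    ]
holder_floor [242.2 107.2] 0.78 [0.5127 0.2839 0.01  ]
drive_top [278.3 363.6] 0.95 [0.4476 0.2172 0.3   ]
grinder [270.2 211.7] 0.86 [0.4331 0.218  0.1   ]
holder None 0 None
holder_floor None 0 None
0.79 [240.5, 110.7, 115.6, 124.6]
0.34 [446.1, 187.6, 90.9, 59.8]
```

View pics/w3.png

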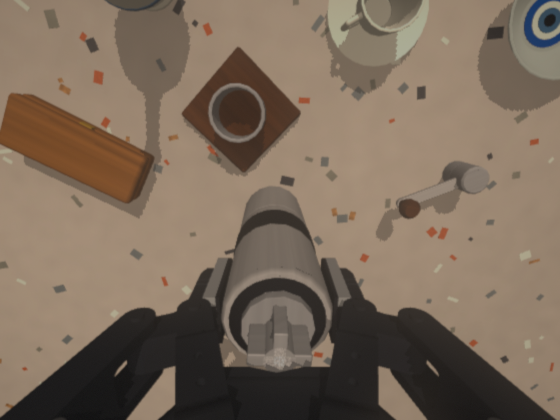

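```bash
python3 - <<'E'
from h import *
for c in [(238,47),(300,113),(243,172),(182,112)]: print(onz("wrist",c,.01))
print("diag centre",np.mean([onz("wrist",c,.01) for c in [(238,47),(300,113),(243,172),(182,112)]],0))
print("rim",onz("wrist",(237,112),.05), "rim proj of (.510,.285)",proj("wrist",(.510,.285,.05)))
im=cv2.imread("pics/w3.png"); cv2.imwrite("pics/c3.png",cv2.resize(im[30:190,160:320],(640,640),interpolation=cv2.INTER_CUBIC))
p=pose()[0]; print([proj("wrist",(p[0],p[1],z)) for z in (.138,.204,.228,.278,.299)])
E
```

```text
[0.572  0.3024 0.01  ]
[0.5297 0.2151 0.01  ]
[0.4426 0.2573 0.01  ]
[0.4868 0.3442 0.01  ]
diag centre [0.5078 0.2798 0.01  ]
rim [0.5091 0.2797 0.05  ] rim proj of (.510,.285) [232.2927 109.3342]
[array([276.3324, 211.335 ]), array([276.3391, 244.1719]), array([276.3428, 262.099 ]), array([276.355 , 320.7861]), array([276.3634, 361.5616])]
```

View pics/c3.png

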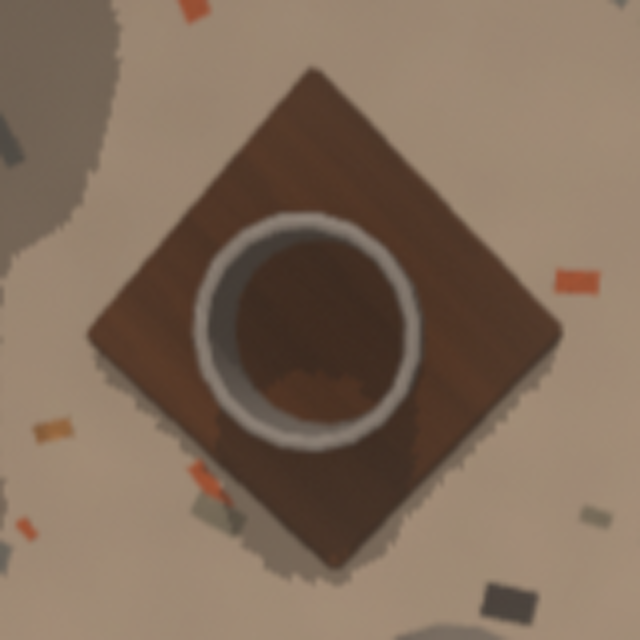

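>>> servo_tool(increments=[[2, -1, 0, 0, 0, 0, 1], [3, -1.4, 1, 0, 0, 0, 1], [2, -1, 2, 0, 0, 0, 1], [0.8, -0.3, 2.4, 0, 0, 0, 1], [0, 0, 1.4, 0, 0, 0, 1]])

```text
clock: 7.25
position: [0.5104, 0.2771, 0.1761]
ee_rot: [0.0, 0.986, 0.164, -0.001]
contact_force: [-0.5, -0.6, -5.7]
width: 0.0451
gripper_force: 52.2
```

```bash
python3 - <<'E'
from h import *
delta((.5085,.279,.178)); print(manip.get_state()["clock"])
a=snap("wrist"); b=snap("side");d=snap("top")
u,v=proj("side",(.5085,.279,.09)).astype(int);w,x=proj("top",(.5085,.279,.09)).astype(int)
q=lambda im,u,v:cv2.resize(im[v-30:v+30,u-40:u+40,::-1],(400,300),interpolation=cv2.INTER_CUBIC)
cv2.imwrite("pics/c4.png",np.vstack([np.hstack([q(b,u,v),q(d,w,x)]),cv2.resize(a[60:360,80:480,::-1],(800,600))[::2,:]]))
E
```

```text
delta cm [-0.1176 -0.2452 -0.1874] rz deg None tilt fix [0.0064 0.1007 0.    ] pos [0.5104 0.2771 0.1761] yyaw -71.1186717815719
7.25
```

View pics/c4.png

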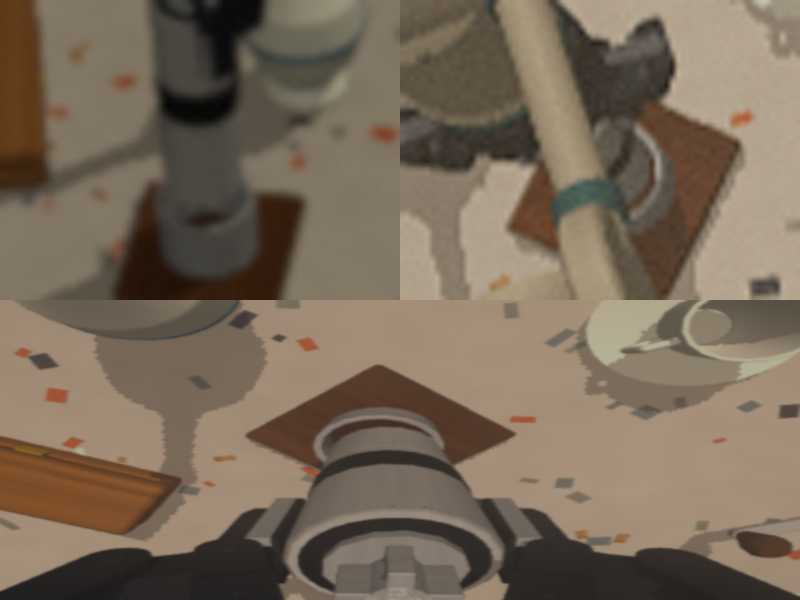

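```bash
python3 - <<'E'
from h import *
delta((.509,.2805,.178)); s=manip.get_state(); print(s["clock"])
f,cx,cy,T=cal("side"); print("side right",T[0,:3],"down",T[1,:3])
u0,v0=proj("side",(.5085,.279,.09)).astype(int)
p=pose()[0]
print("crop side: tcp axis z=.15,.10,.07",[5*(proj("side",(p[0],p[1],z))-[u0-40,v0-30]) for z in(.15,.1,.07)],"rim",5*(proj("side",(.509,.2805,.05))-[u0-40,v0-30]))
print("wrist axis",[proj("wrist",(p[0],p[1],z)) for z in(.24,.15,.07,.05)], proj("wrist",(.509,.2805,.05)))
E
```

```text
delta cm [ 0.1277 -0.3989 -0.0855] rz deg None tilt fix [0.022  0.1863 0.    ] pos [0.5091 0.2763 0.1772] yyaw -71.12769367774054
7.4
side right [ 0.9555 -0.295  -0.0077] down [-0.2318 -0.7344 -0.6379]
crop side: tcp axis z=.15,.10,.07 [array([198.737 ,  75.3255]), array([205.5267, 140.5444]), array([209.4224, 177.9656])] rim [210.1012 197.4628]
wrist axis [array([276.3669, 387.907 ]), array([276.3458, 254.79  ]), array([276.3389, 211.3691]), array([276.3378, 204.276 ])] [271.8706 202.9042]
```

```bash
python3 - <<'E'
from h import *
print(pose()[0])
P=[onz("wrist",c,.01) for c in [(203.5,195),(338,194),(269.5,125)]]; print(P,(P[0]+P[1])/2)
a=snap("wrist");print(pose()[0]);
g=cv2.cvtColor(a,cv2.COLOR_RGB2GRAY)
for l,z in dict(holder=0,holder_floor=.01,drive_top=.2295).items():
    t,p=tip(l,"wrist"); print(l,t,p,None if t is None else onz("wrist",t,z))
b=snap("side")
for l,z in dict(holder=0,holder_floor=.01,grinder=.07).items():
    t,p=tip(l,"side"); print(l,t,p,None if t is None else onz("side",t,z))
print(proj("wrist",(.509,.2805,.05)), [proj("wrist",(.509+.0295*c,.2805+.0295*s,.05)) for c,s in((.946,.326),(.326,-.946),(-.326,.946))])
cv2.imwrite("pics/c5.png",cv2.resize(a[110:260,190:360,::-1],(680,600),interpolation=cv2.INTER_CUBIC))
E
```

```text
[0.5091 0.2763 0.1772]
[array([0.4827, 0.3459, 0.01  ]), array([0.5281, 0.2164, 0.01  ]), array([0.5698, 0.304 , 0.01  ])] [0.5054 0.2811 0.01  ]
[0.5098 0.2767 0.1784]
holder [271.5 192.4] 0.92 [0.5066 0.2813 0.    ]
holder_floor [269.2 188.8] 0.85 [0.5122 0.2856 0.01  ]
drive_top [282.  360.6] 0.73 [0.5085 0.2746 0.2295]
holder [240.4 176. ] 0.68 [0.5154 0.2793 0.    ]
holder_floor [239.1 173.7] 0.61 [0.5124 0.2803 0.01  ]
grinder [236.5 157.8] 0.66 [0.5108 0.288  0.07  ]
[272.9868 203.9973] [array([272.8474, 171.5353]), array([305.7646, 203.9785]), array([240.2134, 204.0161])]
```

View pics/c5.png

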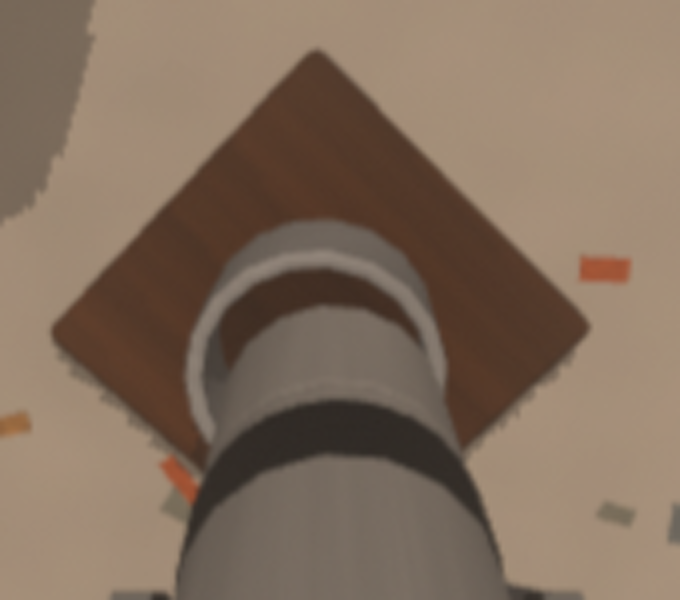

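>>> servo_tool(increments=[[0.15, -0.25, 0, 0, 0, 0, 1], [0, 0, 0.4, 0, 0, 0, 1], [0, 0, 0.7, 0, 0, 0, 1], [0, 0, 0.7, 0, 0, 0, 1], [0, 0, 0.5, 0, 0, 0, 1]])

```text
clock: 8.3
position: [0.5095, 0.2801, 0.154]
ee_rot: [0.0, 0.986, 0.165, -0.001]
contact_force: [0.4, -0.8, -5.9]
width: 0.0446
gripper_force: 52.3
```

>>> servo_tool(increments=[[0, 0, 0.3, 0, 0, 0, 1], [0, 0, 0.3, 0, 0, 0, 1], [0, 0, 0.3, 0, 0, 0, 1], [0, 0, 0.3, 0, 0, 0, 1], [0, 0, 0, 0, 0, 0, 1]])

```text
clock: 8.8
position: [0.5098, 0.2802, 0.1428]
ee_rot: [0.0, 0.986, 0.165, -0.0]
contact_force: [-0.2, -0.1, -5.7]
width: 0.0447
gripper_force: 52.3
```

>>> servo_tool(increments=[[0, 0, 0.4, 0, 0, 0, 1], [0, 0, 0.4, 0, 0, 0, 1], [0, 0, 0.4, 0, 0, 0, 1], [0, 0, 0.4, 0, 0, 0, 1], [0, 0, 0.3, 0, 0, 0, 1]])

```text
clock: 9.3
position: [0.51, 0.2803, 0.1237]
ee_rot: [0.0, 0.986, 0.165, -0.0]
contact_force: [0.0, 0.3, -5.2]
width: 0.0449
gripper_force: 52.3
```

>>> servo_tool(increments=[[0, 0, 0.3, 0, 0, 0, 1], [0, 0, 0.2, 0, 0, 0, 1], [0, 0, 0.1, 0, 0, 0, 1], [0, 0, 0, 0, 0, 0, 1], [0, 0, 0, 0, 0, 0, 1]])

```text
clock: 9.8
position: [0.5102, 0.2804, 0.1186]
ee_rot: [-0.0, 0.986, 0.165, 0.0]
contact_force: [0.2, -0.2, -2.2]
width: 0.0448
gripper_force: 52.3
```

>>> servo_tool(increments=[[0, 0, 0.1, 0, 0, 0, 1], [0, 0, 0.1, 0, 0, 0, 1], [0, 0, 0, 0, 0, 0, -1], [0, 0, 0, 0, 0, 0, -1], [0, 0, 0, 0, 0, 0, -1]])

```text
clock: 10.3
position: [0.5105, 0.2805, 0.1165]
ee_rot: [-0.0, 0.986, 0.165, 0.001]
contact_force: [-0.7, -0.5, 0.2]
width: 0.0847
gripper_force: 0.0
```

>>> servo_tool(increments=[[0, 0, 0, 0, 0, 0, -1], [0, 0, 0, 0, 0, 0, -1], [0, 0, -1, 0, 0, 0, -1], [0, 0, -2.5, 0, 0, 0, -1], [0, 0, -2, 0, 0, 0, -1]])

```text
clock: 10.8
position: [0.5103, 0.2805, 0.1726]
ee_rot: [-0.0, 0.986, 0.165, 0.0]
contact_force: [0.1, 1.4, -0.5]
width: 0.0854
gripper_force: 0.0
```

>>> servo_tool(increments=[[-2, 1, -4, 0, 0, 0, -1], [-3, 2, -4, 0, 0, 0, -1], [-2, 2, -2, 0, 0, 0, -1], [0, 0, -1, 0, 0, 0, -1], [0, 0, 0, 0, 0, 0, -1]])

```text
clock: 11.3
position: [0.4627, 0.2126, 0.2808]
ee_rot: [-0.001, 0.986, 0.164, 0.003]
contact_force: [0.8, -0.3, 0.2]
width: 0.0851
gripper_force: 0.0
```

```bash
python3 - <<'E'
from h import *
a=snap("wrist","w6"); print(manip.get_state()["clock"],pose()[0])
for l,z in dict(holder=0,holder_floor=.01,drive_top=.171,drive=.155,grinder=.01,crank=0,crank_grip=.031,crank_knob=.061).items():
    t,p=tip(l,"wrist"); print(l,t,p,None if t is None else onz("wrist",t,z))
snap("top")
for l,z in dict(crank=0,crank_grip=.031,crank_knob=.061,drive_top=.171).items():
    t,p=tip(l,"top"); print(l,t,p,None if t is None else onz("top",t,z))
snap("side")
for l,z in dict(crank=0,crank_grip=.031,crank_knob=.061,drive_top=.171).items():
    t,p=tip(l,"side"); print(l,t,p,None if t is None else onz("side",t,z))
E
```

```text
11.35 [0.4623 0.2128 0.2793]
holder [237.8 123.6] 0.95 [0.5059 0.2811 0.    ]
holder_floor None 0 None
drive_top [208.7 129.2] 0.85 [0.5075 0.2832 0.171 ]
drive [212.9 128.1] 0.75 [0.5074 0.283  0.155 ]
grinder [232.5 122.7] 0.65 [0.5046 0.2862 0.01  ]
crank [429.2 176.1] 0.62 [0.524  0.0137 0.    ]
crank_grip [441.5 180.7] 0.85 [0.5249 0.013  0.031 ]
crank_knob [394.1 212. ] 0.85 [0.473 0.066 0.061]
crank [269.1 218.2] 0.77 [0.532  0.0136 0.    ]
crank_grip [270.  219.1] 0.79 [0.5237 0.011  0.031 ]
crank_knob [251.5 238.6] 0.71 [0.4659 0.0623 0.061 ]
drive_top [271.5 218.7] 0.7 [0.4992 0.007  0.171 ]
crank [271.4 245.5] 0.58 [0.5315 0.0035 0.    ]
crank_grip [267.6 238.3] 0.84 [0.5229 0.0076 0.031 ]
crank_knob [243.3 221.2] 0.64 [0.4718 0.0593 0.061 ]
drive_top [232.2 133. ] 0.41 [0.5053 0.2834 0.171 ]
```

View pics/w6.png

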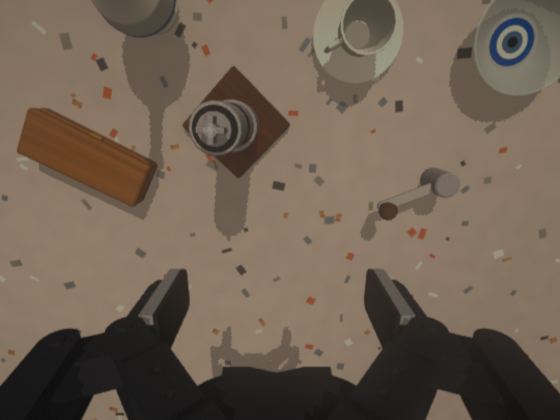

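```bash
cat > sp.py <<'E'
from h import *
def rect(im,C,c,z,n=160,mm=.25):
    g=[(c[0]+(i-n/2)*mm/1000,c[1]+(j-n/2)*mm/1000,z) for (i,j) in ((0,0),(n,0),(n,n),(0,n))]
    src=np.float32([proj("wrist",p,C) for p in g])
    # output col=i along world x, row=j along world y (flip for y up)
    H=cv2.getPerspectiveTransform(src,np.float32([(0,n),(n,n),(n,0),(0,0)]))
    return cv2.warpPerspective(im,H,(n,n),flags=cv2.INTER_CUBIC)
def phase(r,c=None,mm=.25):
    n=r.shape[0]; g=cv2.cvtColor(r,cv2.COLOR_RGB2GRAY).astype(float); c=c or (n/2,n/2); out=[]
    for R in (6,7,8,9,10):
        a=np.radians(np.arange(360)); v=cv2.remap(g.astype(np.float32),(c[0]+R/mm*np.cos(a)).astype(np.float32)[None],(c[1]-R/mm*np.sin(a)).astype(np.float32)[None],1)[0]
        F=(v*np.exp(-4j*a)).mean(); out.append((R,round(abs(F),1),round(-np.degrees(np.angle(F))/4*-1,1)))
    return out
E
python3 - <<'E'
from sp import *
im=cv2.imread("pics/w6.png")[:,:,::-1].copy(); C=cal("wrist")
print(manip.get_state()["qpos"])
r=rect(im,C,(.5073,.2830),.171); print(phase(r))
k=rect(im,C,(.498,.037),.031,n=240,mm=.5)
cv2.imwrite("pics/r6.png",np.hstack([cv2.resize(r,(400,400),interpolation=cv2.INTER_CUBIC),cv2.resize(k,(400,400))])[:,:,::-1])
E
```

```text
[ 0.2941  0.1538  1.5705 -0.0001  1.4171  1.5342]
[(6, np.float64(6.3), np.float64(-18.5)), (7, np.float64(8.7), np.float64(-18.8)), (8, np.float64(7.3), np.float64(-19.7)), (9, np.float64(5.4), np.float64(-20.3)), (10, np.float64(5.7), np.float64(-21.5))]
```

View pics/r6.png

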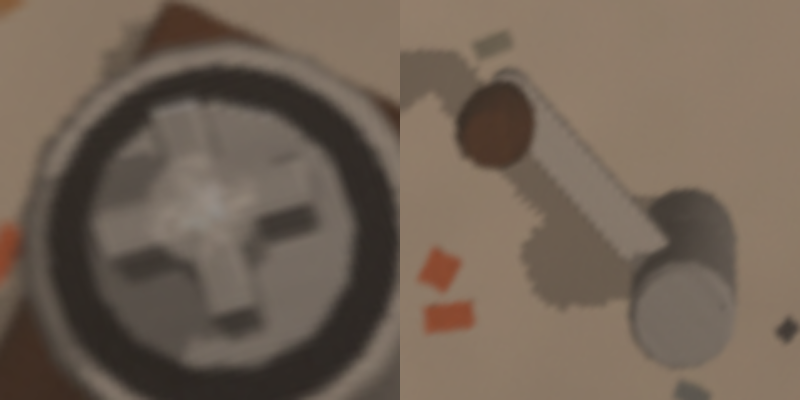

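>>> servo_tool(increments=[[-0.2, 4.2, 0, 0, 0, -8, -1], [0.3, 4.2, 1, 0, 0, -8, -1], [1, 4.0, 2, 0, 0, -8, -1], [1.5, 3.9, 2, 0, 0, -8, -1], [2.1, 3.7, 2, 0, 0, -8, -1]])

```text
clock: 12.75
position: [0.6063, 0.0817, 0.2083]
ee_rot: [0.001, 0.87, 0.493, 0.0]
contact_force: [-0.2, 0.2, 0.1]
width: 0.0851
gripper_force: 0.0
```

>>> servo_tool(increments=[[0, 0, 0, 0, 0, -8.5, -1], [0, 0, 0, 0, 0, -8.5, -1], [0, 0, 0, 0, 0, -8.5, -1], [0, 0, 0, 0, 0, -8.5, -1], [0, 0, 0, 0, 0, -8.5, -1]])

```text
clock: 13.25
position: [0.6055, 0.0838, 0.2083]
ee_rot: [-0.0, 0.632, 0.775, -0.0]
contact_force: [-0.5, -0.6, 0.8]
width: 0.0852
gripper_force: 0.0
```

>>> servo_tool(increments=[[0, 0, 0, 0, 0, -8.5, -1], [0, 0, 0, 0, 0, -8.5, -1], [0, 0, 0, 0, 0, -8.5, -1], [0, 0, 0, 0, 0, -5, -1], [0, 0, 0, 0, 0, 0, -1]])

```text
clock: 13.75
position: [0.6054, 0.0838, 0.2084]
ee_rot: [0.0, 0.408, 0.913, -0.0]
contact_force: [-0.3, -0.2, -0.0]
width: 0.0852
gripper_force: 0.0
```

```bash
python3 - <<'E'
from h import *
a=snap("wrist","w7"); print(manip.get_state()["clock"]); delta((.5235,.011,.02),42)
for l,z in dict(crank=0,crank_grip=.031,crank_knob=.061).items():
    t,p=tip(l,"wrist"); print(l,t,p,None if t is None else onz("wrist",t,z))
r=finder.silhouettes("crank","wrist")
if r: print(r[0]["p"],r[0]["box"])
E
```

```text
13.8
delta cm [  0.0132 -10.9661  18.8411] rz deg -0.28458454778041187 tilt fix [-0.0015  0.0025  0.    ] pos [0.6054 0.0839 0.2084] yyaw 41.71541545221958
crank [179.8 184. ] 0.63 [0.5228 0.0104 0.    ]
crank_grip [170.8 191.9] 0.8 [0.5234 0.0092 0.031 ]
crank_knob [157.  110.8] 0.63 [0.4743 0.0739 0.061 ]
0.87 [168.1, 156.4, 54.2, 110.3]
```

>>> servo_tool(increments=[[0, -2.5, 0.5, 0, 0, 0, -1], [0, -3.5, 1.5, 0, 0, 0, -1], [0, -3, 2, 0, 0, 0, -1], [0, -2, 2, 0, 0, 0, -1], [0, 0, 1, 0, 0, 0, -1]])

```text
clock: 14.5
position: [0.5202, 0.0095, 0.137]
ee_rot: [-0.002, 0.409, 0.912, -0.001]
contact_force: [0.3, 1.0, 0.0]
width: 0.0854
gripper_force: 0.0
```

```bash
python3 - <<'E'
from sp import *
snap("wrist"); a=snap("wrist","w8"); C=cal("wrist"); print(manip.get_state()["clock"]); delta((.5235,.0105,.02),42)
for l,z in dict(crank=0,crank_grip=.031,crank_knob=.061).items():
    t,p=tip(l,"wrist"); print(l,t,p,None if t is None else onz("wrist",t,z,C))
k=rect(a,C,(.498,.037),.0325,n=240,mm=.5)
cv2.imwrite("pics/r8.png",np.hstack([cv2.resize(k,(400,400)),cv2.resize(a,(400,300))[:, :] if 0 else cv2.copyMakeBorder(cv2.resize(a,(400,300)),0,100,0,0,0)])[:,:,::-1])
E
```

```text
14.6
delta cm [-0.0596  0.0385 11.7459] rz deg -0.25248637404710905 tilt fix [-0.0487 -0.0885 -0.    ] pos [0.523  0.0106 0.1375] yyaw 41.74751362595289
crank [275.4 202.8] 0.8 [0.5229 0.0094 0.    ]
crank_grip [277. 218.] 0.85 [0.5267 0.0073 0.031 ]
crank_knob [286.4 115.3] 0.57 [0.4765 0.0727 0.061 ]
```

View pics/r8.png

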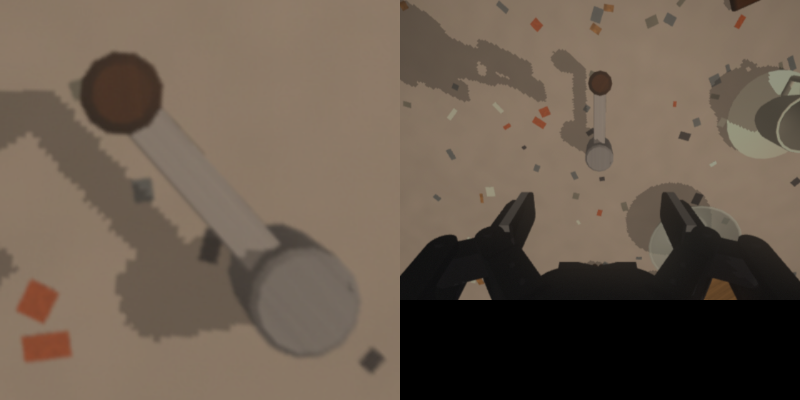

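>>> servo_tool(increments=[[-0.2, 0, 2, 0, 0, 0, -1], [0, 0, 3, 0, 0, 0, -1], [0, 0, 3, 0, 0, 0, -1], [0, 0, 2.5, 0, 0, 0, -1], [0, 0, 1.2, 0, 0, 0, -1]])

```text
clock: 15.25
position: [0.5251, 0.0097, 0.0201]
ee_rot: [-0.001, 0.408, 0.913, -0.0]
contact_force: [0.0, 0.5, -0.4]
width: 0.0856
gripper_force: 0.0
```

>>> servo_tool(increments=[[0, 0, 0, 0, 0, 0, 0], [0, 0, 0, 0, 0, 0, 0.3], [0, 0, 0, 0, 0, 0, 0.6], [0, 0, 0, 0, 0, 0, 0.8], [0, 0, 0, 0, 0, 0, 1]], squeeze=60)

```text
clock: 15.75
position: [0.526, 0.0089, 0.023]
ee_rot: [0.002, 0.408, 0.913, 0.0]
contact_force: [-0.0, 0.1, 5.2]
width: 0.0303
gripper_force: 59.2
```

>>> servo_tool(increments=[[0, 0, 0, 0, 0, 0, 1], [0, 0, -1.5, 0, 0, 0, 1], [0, 0, -4, 0, 0, 0, 1], [0, 0, -4.5, 0, 0, 0, 1], [0, 0, -4.5, 0, 0, 0, 1]])

```text
clock: 16.25
position: [0.5241, 0.0091, 0.168]
ee_rot: [-0.0, 0.408, 0.913, -0.0]
contact_force: [1.6, -0.8, -1.8]
width: 0.0303
gripper_force: 59.8
```

>>> servo_tool(increments=[[2, 1.5, -3, 0, 0, 0, 1], [3.2, 3, -2.5, 0, 0, 0, 1], [3.4, 3.2, -2, 0, 0, 0, 1], [3.4, 3.2, -0.5, 0, 0, 0, 1], [3, 3, 0, 0, 0, 0, 1]])

```text
clock: 16.75
position: [0.5284, 0.2145, 0.2478]
ee_rot: [0.001, 0.408, 0.913, 0.001]
contact_force: [1.2, -0.2, -2.2]
width: 0.0303
gripper_force: 59.9
```

>>> servo_tool(increments=[[0, 0, 0, 0, 0, 6.7, 1], [0, 0, 0, 0, 0, 6.7, 1], [0, 0, 0, 0, 0, 6.7, 1], [0, 0, 0, 0, 0, 6.6, 1], [0, 0, 0, 0, 0, 0, 1]])

```text
clock: 17.25
position: [0.5279, 0.2123, 0.2458]
ee_rot: [-0.0, 0.608, 0.794, -0.0]
contact_force: [-0.6, -0.2, -2.3]
width: 0.0302
gripper_force: 60.0
```

```bash
python3 - <<'E'
from sp import *
snap("wrist"); a=snap("wrist","w9"); C=cal("wrist"); print(manip.get_state()["clock"]); delta((.508,.2825,.215),15)
for l,z in dict(drive_top=.171,drive=.155,holder=0,crank=.23,crank_grip=.26,crank_knob=.29).items():
    t,p=tip(l,"wrist"); print(l,t,p,None if t is None else onz("wrist",t,z,C))
k=rect(a,C,(.508,.2825),.171); print(phase(k))
cv2.imwrite("pics/r9.png",np.hstack([cv2.resize(k,(400,400),interpolation=cv2.INTER_CUBIC),cv2.copyMakeBorder(cv2.resize(a,(400,300)),0,100,0,0,0)])[:,:,::-1])
E
```

```text
17.35
delta cm [ 7.3043 -0.0854  3.0892] rz deg 0.2572990548761709 tilt fix [-0.0068  0.0059 -0.    ] pos [0.528  0.2123 0.2459] yyaw 15.25729905487617
drive_top None 0 None
drive None 0 None
holder None 0 None
crank [274.3 258.1] 0.72 [0.5261 0.2156 0.23  ]
crank_grip [275.7 291. ] 0.82 [0.5273 0.2146 0.26  ]
crank_knob [283.8 104.9] 0.71 [0.5087 0.2916 0.29  ]
[(6, np.float64(0.1), np.float64(-31.3)), (7, np.float64(0.2), np.float64(-25.9)), (8, np.float64(0.5), np.float64(-33.5)), (9, np.float64(0.8), np.float64(-36.7)), (10, np.float64(0.3), np.float64(-18.2))]
```

View pics/r9.png

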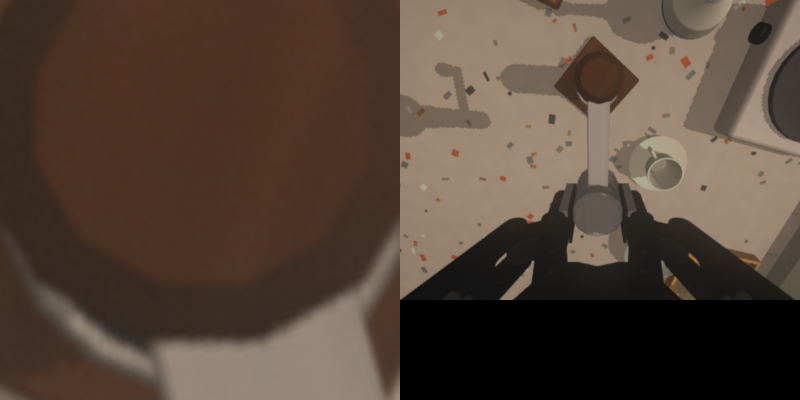

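>>> servo_tool(increments=[[1, 0, 0, 0, 0, 0, 1], [2, 0, 0, 0, 0, 0, 1], [2.4, 0, 1, 0, 0, 0, 1], [1.2, 0, 1.5, 0, 0, 0, 1], [0.3, 0, 1.2, 0, 0, 0, 1]])

```text
clock: 18.15
position: [0.5094, 0.2808, 0.2081]
ee_rot: [-0.0, 0.607, 0.795, 0.0]
contact_force: [0.0, -0.2, -1.2]
width: 0.0301
gripper_force: 60.0
```

>>> servo_tool(increments=[[0, 0, 0, 0, 0, 0, 1], [0, 0, 0, 0, 0, 0, 1], [0, 0, 0, 0, 0, 0, 1], [0, 0, 0, 0, 0, 0, 1], [0, 0, 0, 0, 0, 0, 1]])

```text
clock: 18.65
position: [0.5108, 0.2787, 0.2095]
ee_rot: [0.0, 0.608, 0.794, 0.0]
contact_force: [-0.4, 0.0, -1.5]
width: 0.0301
gripper_force: 60.0
```

```bash
python3 - <<'E'
from sp import *
a=snap("wrist","w10"); C=cal("wrist"); s=manip.get_state(); print(s["clock"],s["contact_force"],s["moment"]); delta((.5098,.279,.194),15)
for l,z in dict(drive_top=.171,drive=.155,holder=0,crank=.182,crank_grip=.213,crank_knob=.243).items():
    t,p=tip(l,"wrist"); print(l,t,p,None if t is None else onz("wrist",t,z,C))
for n in("top","side"):
  snap(n,n+"10")
  for l,z in dict(drive_top=.171,drive=.155,crank=.182,crank_grip=.213).items():
    t,p=tip(l,n); print(n,l,t,p,None if t is None else onz(n,t,z))
E
```

```text
18.7 [ 0.7461  0.0274 -2.4794] [ 0.0452  0.0092 -0.0114]
delta cm [ 0.0514 -0.077   1.5339] rz deg 0.09109489681458172 tilt fix [ 0.0519  0.002  -0.    ] pos [0.5107 0.2787 0.2093] yyaw 15.091094896814575
drive_top [275.3 243.2] 0.66 [0.5096 0.281  0.171 ]
drive [273.6 226.9] 0.71 [0.5072 0.2851 0.155 ]
holder None 0 None
crank [274.8 255.1] 0.67 [0.51   0.2784 0.182 ]
crank_grip [273.3 286.2] 0.77 [0.5098 0.2768 0.213 ]
crank_knob None 0 None
top drive_top [327.4 173.7] 0.18 [ 0.6124 -0.1386  0.171 ]
top drive None 0 None
top crank [161.7 215.4] 0.54 [0.5123 0.2795 0.182 ]
top crank_grip [155.5 215.1] 0.48 [0.5074 0.2876 0.213 ]
side drive_top [233.5 130.6] 0.57 [0.5111 0.292  0.171 ]
side drive [235.  135.2] 0.63 [0.5136 0.2902 0.155 ]
side crank [233.6 130.6] 0.52 [0.5092 0.2794 0.182 ]
side crank_grip [229.9 122.1] 0.72 [0.5017 0.2805 0.213 ]
```

>>> servo_tool(increments=[[0.05, -0.08, 0.4, 0, 0, 0, 1], [0, 0, 0.5, 0, 0, 0, 1], [0, 0, 0.4, 0, 0, 0, 1], [0, 0, 0.2, 0, 0, 0, 1], [0, 0, 0.2, 0, 0, 0, 1]])

```text
clock: 20.0
position: [0.5102, 0.2796, 0.1935]
ee_rot: [0.001, 0.608, 0.794, 0.001]
contact_force: [-2.2, -1.1, 12.8]
width: 0.0301
gripper_force: 61.4
```

>>> servo_tool(increments=[[0, 0, 0.15, 0, 0, 0, 1], [0, 0, 0.15, 0, 0, 0, 1], [0, 0, 0.15, 0, 0, 0, 1], [0, 0, 0, 0, 0, 0, 1], [0, 0, 0, 0, 0, 0, 1]])

```text
clock: 20.5
position: [0.5116, 0.2805, 0.193]
ee_rot: [0.002, 0.608, 0.794, 0.004]
contact_force: [-3.0, -0.7, 20.9]
width: 0.0305
gripper_force: 62.4
```

>>> servo_tool(increments=[[0, 0, -0.25, 0, 0, 0, 1], [0, 0, 0, 0, 0, 3, 1], [0, 0, 0, 0, 0, 3, 1], [0, 0, 0, 0, 0, 3, 1], [0, 0, 0, 0, 0, 0, 1]])

```text
clock: 21.0
position: [0.511, 0.2802, 0.1934]
ee_rot: [0.001, 0.669, 0.744, 0.003]
contact_force: [-1.5, 0.1, 11.8]
width: 0.03
gripper_force: 61.4
```

>>> servo_tool(increments=[[0, 0, 0, 0, 0, -4, 1], [0, 0, 0, 0, 0, -4, 1], [0, 0, 0, 0, 0, -4, 1], [0, 0, 0, 0, 0, -4, 1], [0, 0, 0, 0, 0, -2, 1]])

```text
clock: 21.5
position: [0.5109, 0.2804, 0.193]
ee_rot: [0.001, 0.543, 0.84, 0.003]
contact_force: [-0.3, 0.8, 10.8]
width: 0.0304
gripper_force: 61.3
```

>>> servo_tool(increments=[[0, -0.08, 0, 0, 0, 4, 1], [0, -0.08, 0, 0, 0, 4, 1], [-0.1, 0, 0, 0, 0, 0, 1], [-0.1, 0, 0, 0, 0, 0, 1], [0, 0, 0, 0, 0, 0, 1]])

```text
clock: 22.0
position: [0.5105, 0.2785, 0.1931]
ee_rot: [0.001, 0.601, 0.799, 0.004]
contact_force: [-1.7, 1.6, 10.9]
width: 0.0299
gripper_force: 61.2
```

```bash
python3 - <<'E'
from h import *
s=manip.get_state(); print(s["clock"],s["contact_force"],s["moment"]); delta((.509,.281,.178),16)
E
```

```text
22.0 [-1.6941  1.584  10.8626] [ 0.5019  0.1884 -0.0145]
delta cm [ 0.2798 -0.0802  1.5118] rz deg 0.10142642034405469 tilt fix [ 0.4219 -0.1564 -0.    ] pos [0.5105 0.2785 0.1931] yyaw 16.10142642034406
```

>>> servo_tool(increments=[[0.1, 0, 0, 0, 0, 0, 1], [0.1, 0, 0, 0, 0, 0, 1], [0.1, 0, 0, 0, 0, 0, 1], [0.1, 0, 0, 0, 0, 0, 1], [0.1, 0, 0, 0, 0, 0, 1]])

```text
clock: 22.5
position: [0.5093, 0.2821, 0.1928]
ee_rot: [0.002, 0.601, 0.799, 0.003]
contact_force: [0.8, -0.7, -2.1]
width: 0.03
gripper_force: 60.1
```

```bash
python3 - <<'E'
from h import *
s=manip.get_state(); print(s["clock"],s["contact_force"],s["moment"]); delta((.509,.281,.178),16)
E
```

```text
22.5 [ 0.7951 -0.6927 -2.1122] [-0.0097 -0.0413  0.0317]
delta cm [-0.0989 -0.0666  1.4797] rz deg 0.12455316604058453 tilt fix [ 0.3922 -0.0017 -0.    ] pos [0.5093 0.2821 0.1928] yyaw 16.12455316604059
```

>>> servo_tool(increments=[[0, 0, 0.15, 0, 0, 0, 1], [0, 0, 0.15, 0, 0, 0, 1], [0, 0, 0.2, 0, 0, 0, 1], [0, 0, 0.2, 0, 0, 0, 1], [0, 0, 0.1, 0, 0, 0, 1]])

```text
clock: 23.0
position: [0.5069, 0.2814, 0.1811]
ee_rot: [-0.0, 0.601, 0.799, -0.0]
contact_force: [0.6, 0.6, -1.8]
width: 0.03
gripper_force: 60.1
```

>>> servo_tool(increments=[[0, 0, 0.15, 0, 0, 0, 1], [0, 0, 0.15, 0, 0, 0, 1], [0, 0, 0.15, 0, 0, 0, 1], [0, 0, 0.15, 0, 0, 0, 1], [0, 0, 0, 0, 0, 0, 1]])

```text
clock: 23.5
position: [0.5077, 0.2818, 0.178]
ee_rot: [0.001, 0.601, 0.799, 0.001]
contact_force: [-1.3, -0.3, 7.7]
width: 0.0302
gripper_force: 60.9
```

```bash
python3 - <<'E'
from h import *
s=manip.get_state(); print(s["clock"],s["contact_force"],s["moment"]); delta((.509,.281,.178),16)
C=cal("wrist")
snap("wrist","w11")
for l,z in dict(crank=.155,crank_grip=.186,holder=0,grinder=.01).items():
    t,p=tip(l,"wrist"); print(l,t,p,None if t is None else onz("wrist",t,z,C))
snap("side")
for l in("crank","crank_grip","grinder","drive"):
    t,p=tip(l,"side"); print(l,t,p)
for z in(.155,.186): print(proj("side",(.5085,.2815,z)))
E
```

```text
23.5 [-1.287  -0.2824  7.6751] [-0.0933  0.2463 -0.0503]
delta cm [-0.1107  0.1014 -0.0042] rz deg 0.12787691906763143 tilt fix [ 0.1567 -0.0069  0.    ] pos [0.5077 0.2818 0.178 ] yyaw 16.127876919067635
crank [275.  256.8] 0.71 [0.5069 0.2825 0.155 ]
crank_grip [276.  288.4] 0.9 [0.5077 0.2817 0.186 ]
holder None 0 None
grinder None 0 None
crank [236.  138.4] 0.57
crank_grip [232.9 131.2] 0.75
grinder [237.2 173.7] 0.95
drive None 0
[233.961  137.5637]
[233.0647 129.0455]
```

>>> servo_tool(increments=[[0, 0, 0.15, 0, 0, 0, 1], [0, 0, 0.15, 0, 0, 0, 1], [0, 0, 0.15, 0, 0, 0, 1], [0, 0, 0, 0, 0, 0, 1], [0, 0, 0, 0, 0, 0, 1]], squeeze=80)

```text
clock: 24.5
position: [0.5091, 0.2824, 0.1779]
ee_rot: [0.002, 0.601, 0.799, 0.004]
contact_force: [-3.8, -2.4, 26.4]
width: 0.0297
gripper_force: 79.2
```

>>> servo_tool(increments=[[0, 0, 0, 0, 0, 0, 1], [0, 0, 0, 0, 0, 0, 1], [0, 0, 0, 0, 0, 0, 1], [0, 0, 0, 0, 0, 0, 1], [0, 0, 0, 0, 0, 0, 1]])

```text
clock: 25.0
position: [0.5091, 0.2824, 0.1779]
ee_rot: [0.002, 0.601, 0.799, 0.004]
contact_force: [-4.0, -2.4, 26.3]
width: 0.0296
gripper_force: 79.2
```

```bash
python3 -c "
from rig import manip
print(manip.sign_off())"
```

```text
the job is handed in; nothing more can be done
None
```

The job was handed in at about 25 s on the clock, and no verdict was returned. The grinder is released in the cup. The crank went down 15.6 mm from the spline tops, where 16 mm is fully home, and the hub is still gripped and pressed down with about 26 N. I saw no bystander contact.

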